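# Press the push cap onto the sandwich turntable

### The arm

A 6-joint arm with a two-finger parallel gripper is mounted at the origin on the work surface. World frame = base frame: x ahead of the robot, y to its left, z up, the work surface at z = 0. Lengths are in m, angles in rad, forces in N, time in s.
With the tool pointing down it reaches from about 0.325 to 0.9 m from the base axis. Payload 6.1 kg.
Tool frame: the origin (TCP) lies on the centre line of the jaws, within the pads' length; the fingertips stand ctrl.tcp_to_tips ahead of it and the grasp point (between the pads) lies 11 mm behind it (ctrl.tcp_to_tips is the distance from the TCP to the fingertips, in m); z points along the fingers, y is the direction in which the jaws open and shut (so a half turn about z gives the same grasp; the last joint's range is limited). The gripper opens to 85 mm and grips with 20 to 120 N. Pads are 22 mm wide; open, the fingers measure 114 mm over their backs; the gripper's body (76 mm by 85 mm) begins 54 mm behind the grasp point. The pads swing forward as they close: fully open they stand 13 mm farther back than shut.
Start: joints at [-1.335, 0.22, 1.526, -0, 1.395, -0.126], TCP at [0.221, -0.585, 0.239] pointing down, gripper open.
Joint ranges: [-2.98, 2.98], [-0.91, 2.08], [0.09, 2.57], [-1.24, 4.39], [0.2, 2.65], [-2.68, 2.68]. Speed limits (rad/s): [2.57, 2.57, 3.01, 3.14, 3.14, 3.14].

### API

Orientations are given as a unit quaternion [w, x, y, z].
In Python, from cell import ctrl gives the robot as it stands. Calls block until the motion is done:
- ctrl.goto(position, orientation): joint-space move of the TCP to a pose.
- ctrl.servo_line(position, rate=0.15, attitude=None, f_stop=None): straight line of the TCP; attitude=None keeps the orientation; rate is the mean speed in m/s. With f_stop (N) it stops when the force on the tool has changed by that much, and returns True; else False.
- ctrl.movej(angles): joint-space move.
- ctrl.command_gripper(opening): finger opening in m; the grip force is fixed at half the most; returns when the fingers have stopped.
- ctrl.sleep(seconds).
- ctrl.inverse_kinematics(position, orientation): joint angles nearest the present ones, or None.
- ctrl.get_state(): the state.
- ctrl.capture(name): name is "scene" or "top" or "wrist"; returns the picture (420x560x3 uint8, red, green, blue); there is no depth.
- ctrl.calibration(name): a dict with "mtx" (3x3 intrinsics, pixels), "world_to_cam" (4x4, takes a point from world to camera coordinates). Camera axes: x right, y up, looking along -z (the intrinsics and any distortion apply to the point x, -y, -z); pixel columns grow to the right and rows downward; lengths in m; the calibration is good to about 2 mm. A picture is of the moment at which its call begins: read the wrist's pose just before it. calibration takes no time and is no camera call; for the wrist camera it gives the pose at the moment of the call.
A pose or a line that the arm cannot do raises ctrl.PlanningError and nothing moves.
- ctrl.finish_job(): hands the job in, once; it reports no verdict.
The state is a dict: "time_s": time; "joint_pos": joint angles; "joint_velocities": joint speeds; "joint_torque": joint torques, N m; "tool_pos": TCP position; "tool_rot": TCP orientation; "force": force on the tool from outside, world axes, zero at the start; "wrist_torque": the same for the moment, N m; "finger_gap": finger opening in m.
Only numpy, scipy, OpenCV 4.12 (cv2) and the standard library are available. Lean on these libraries where they do the work, as an engineer would, in place of code of your own. Each camera call takes 0.05 s, during which the arm holds its last target.

### The job

Take the steel push cap from the white board, set it upright over the bare shaft of the serving turntable and press it straight down by feel: past the steady drag of its teeth until it squeezes the copper spring washer by one to two millimetres, snug but never crushed (no more than 15 N on the washer). Then let go, so that the cap stays on straight and keeps the washer squeezed, and leave the two black rubber feet and the loose steel ring where they are.

Things in the scene. Friction and masses are not known exactly. Their poses are not given: they have to be found in the camera images.
- cap_centre (a point): centre (half-way up) of the steel push cap: a plain cylinder 28 mm in diameter and 44 mm tall with a thin brass band near its closed top, standing upright on the white board, 90 to 150 g. Its open mouth, 14 mm bore, faces down; inside the mouth are sprung steel teeth for a 12 mm shaft. z axis up along the cap. The mouth's rim lies 22 mm below this point, the flat top 22 mm above.
- cap_base (a point): centre of the push cap's lower rim (the open mouth), 22 mm below its centre; z axis up along the cap
- shaft_tip (a point): top end of the turntable's plain vertical steel shaft, 12 mm in diameter, its last 3 mm tapered to 7 mm; the shaft stands 34 mm above the hub's top. A cap pushed down over it meets a soft bump (up to about 8 N) while the teeth spread, roughly 6 to 10 mm in; once the tip is 14 mm in, the teeth bite and drag with a steady 11 N or so, and hold the cap there against pushing back up with as much; when the cap is let go it settles back up by about 0.5 mm.
- hub_top (a point): centre of the flat top of the tray's grey hub (hub 40 mm in diameter, on the shaft's axis, 34 mm below the tip). On it, round the shaft, sits a brass shim sleeve and on that a copper-coloured spring washer, 29 mm in diameter. The shims differ from one turntable to the next and are not measured: the washer's free top is 5 to 12 mm above this point. The washer yields 1 mm per 4 N and is flat after 4.5 mm; more than 15 N on it spoils it.
- tray: the grey round serving tray of the turntable, 220 mm in diameter with a low rim, turning freely on the shaft; it carries the hub, shims and spring washer. Origin on the axis at the tray's underside, 36 mm above the table; z up
- stand: the turntable's black foot, 150 mm in diameter, fixed to the table, with the shaft at its centre; origin on the table on the shaft's axis
- board: white plastic cutting board, 120 by 270 by 10 mm, fixed; origin at the centre of its underside, x axis along the 120 mm side, y along the 270 mm side. The cap and the two rubber feet stand on it in a row along y, about 85 mm apart, in any order
- foot_a: black tapered rubber foot, 34 mm in diameter at its base, 26 mm tall, a bystander on the board; origin at the centre of its underside
- foot_b: a second black rubber foot like the first, a bystander on the board; origin at the centre of its underside
- spare_ring: small steel ring, 44 mm in diameter, 6 mm tall, lying on the table beside the turntable, a bystander; origin at the centre of its underside
- cap: the push cap as a whole; origin at the centre of its lower rim
Mind the look-alikes: they are no part of the job. Leave any blue look-alike of the cap alone. Leave any pink look-alike of the stand alone.

How it is judged:
By the outcome, as a careful person would: the job done as asked, in the order asked, and still so for the second after the job is handed in, with the robot touching nothing.
It also fails if it takes over 64 s, if anything falls off the work surface, if the arm or the gripper's body presses on something with over 40 N, if the wrist force passes 120 N, or if a joint passes its speed limit or range.

## Working session

There is one attempt and no reset: what is moved stays moved. The work goes in short steps, each a Python script; the robot and the scene stay as the last script left them, time stands still between calls to the robot, and variables do not carry over. Pictures are saved under pics/ and viewed, and the job is handed in when it is done.

```bash
ls; mkdir -p pics
python3 - <<'E'
from cell import ctrl
import cv2,numpy as np
for n in("scene","top"):
    c=ctrl.calibration(n); print(n,{k:np.round(v,4).tolist() if not isinstance(v,str) else v for k,v in c.items()})
    cv2.imwrite(f"pics/{n}0.png",ctrl.capture(n)[:,:,::-1])
s=ctrl.get_state();print(s,ctrl.tcp_to_tips)
E
```

```text
pics
scene {'mtx': [[537.7662, 0.0, 274.0901], [0.0, 537.7662, 211.5685], [0.0, 0.0, 1.0]], 'world_to_cam': [[-0.1197, 0.9928, 0.0073, 0.0809], [-0.7784, -0.0984, 0.6201, 0.2468], [0.6163, 0.0685, 0.7845, -1.4727], [0.0, 0.0, 0.0, 1.0]]}
top {'mtx': [[491.2096, 0.0, 278.5366], [0.0, 491.2096, 213.147], [0.0, 0.0, 1.0]], 'world_to_cam': [[-0.0142, -0.9998, -0.0162, -0.0064], [0.9911, -0.0162, 0.1318, -0.416], [-0.132, -0.0142, 0.9911, -1.201], [0.0, 0.0, 0.0, 1.0]]}
{'time_s': 0.1, 'joint_pos': array([-1.33510865e+00,  2.21160556e-01,  1.52751223e+00,  1.30386591e-05,
        1.39470749e+00, -1.26074201e-01]), 'joint_velocities': array([ 0.00041606, -0.0005962 , -0.00264281, -0.00018912, -0.00075732,
       -0.00089279]), 'joint_torque': array([ 5.23332637e-04, -4.98242462e+01, -3.90546334e+01, -2.76385263e-04,
        5.64033719e-03, -1.04468702e-05]), 'tool_pos': array([ 0.22109005, -0.58401187,  0.23829218]), 'tool_rot': array([-8.92819472e-04,  9.83685411e-01,  1.79895009e-01, -4.25544310e-05]), 'force': array([-0.2088057 , -0.26142311,  0.04453905]), 'wrist_torque': array([ 0.00012034, -0.03984375,  0.0067943 ]), 'finger_gap': 0.08575946740604548} 0.008
```

View pics/scene0.png

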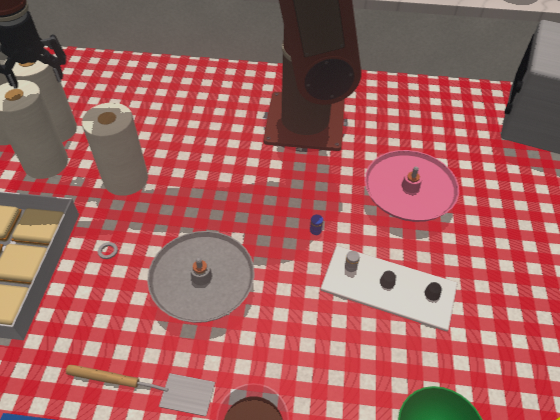

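View pics/top0.png

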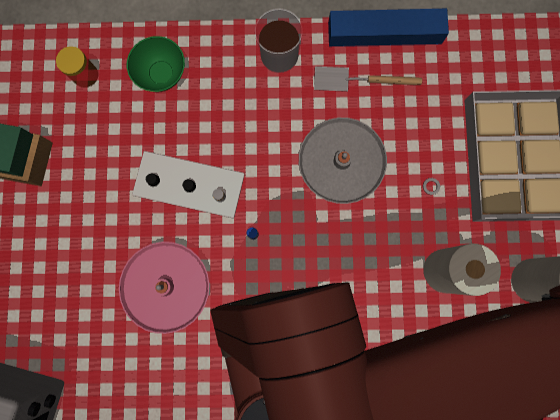

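The cap is silver and stands at the board's end: scene (352,261), top (219,194). The grey turntable is at scene (200,272) and top (342,158). The blue and pink look-alikes are separate from both. Next I'll zoom in on these spots.

Run:
```python
import cv2,numpy as np
a=cv2.imread("pics/scene0.png");b=cv2.imread("pics/top0.png")
def c(i,x,y,w,h):return cv2.resize(i[y:y+h,x:x+w],(400,300),interpolation=cv2.INTER_CUBIC)
cv2.imwrite("pics/z0.png",np.vstack([np.hstack([c(a,320,240,64,48),c(a,168,242,64,48)]),np.hstack([c(b,190,170,64,48),c(b,310,134,64,48)])]))
```

```text
(no output)
```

View pics/z0.png

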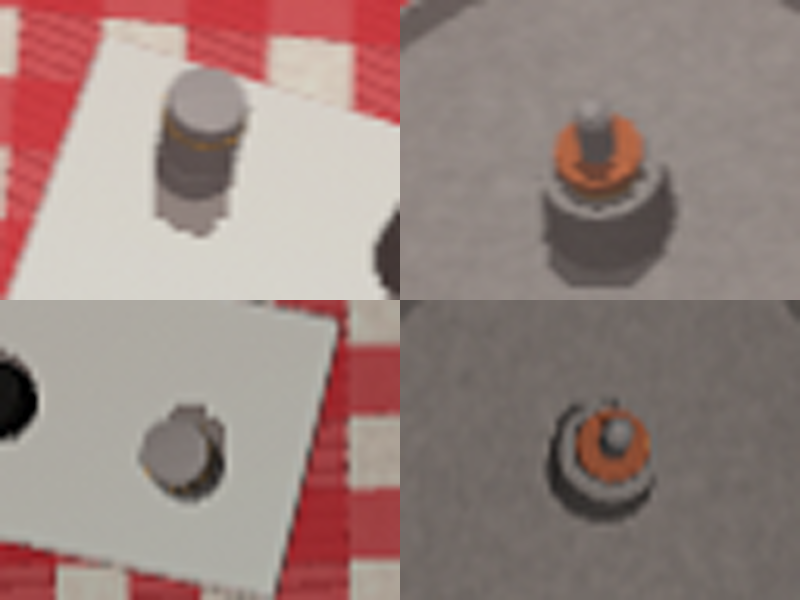

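```bash
cat > h.py <<'E'
import cv2,numpy as np
from cell import ctrl
from scipy.spatial.transform import Rotation as R
D=np.diag([1.,-1,-1])
def P(c):
    return c["mtx"]@(D@c["world_to_cam"][:3])
def tri(obs):
    A=[]
    for c,u in obs:
        p=P(c);A+=[u[0]*p[2]-p[0],u[1]*p[2]-p[1]]
    A=np.array(A);A/=np.linalg.norm(A[:,:3],axis=1)[:,None]
    return np.linalg.lstsq(A[:,:3],-A[:,3],rcond=None)[0]
def ray(c,u,z):
    p=P(c);A=np.array([u[0]*p[2]-p[0],u[1]*p[2]-p[1]])
    return np.linalg.solve(A[:,:2],-A[:,3]-A[:,2]*z)
def proj(c,X):
    q=P(c)@np.append(X,1);return q[:2]/q[2]
E
python3 - <<'E'
from h import *
np.set_printoptions(precision=4,suppress=True)
s=ctrl.calibration("scene");t=ctrl.calibration("top")
for n,a,b in(("captop",(352.9,255.9),(218.5,194.2)),("tip",(198.9,258.7),(345.1,154.9)),("washer",(199.7,266.5),(344.1,157.2))):
    print(n,tri([(s,a),(t,b)]))
print(ray(s,(352.9,255.9),.054),ray(t,(218.5,194.2),.054))
for u in((334,247),(459,292),(450,324),(321,287)):print("board",ray(s,u,.01))
print("ring",ray(s,(107,250),.006))
E
```

```text
captop [0.462  0.138  0.0525]
tip [ 0.542  -0.1706  0.1048]
washer [ 0.5431 -0.1715  0.0777]
[0.4624 0.1415] [0.4618 0.1342]
board [0.4138 0.1033]
board [0.496  0.3709]
board [0.5734 0.346 ]
board [0.52   0.0812]
ring [ 0.4822 -0.3984]
```

```bash
cat >> h.py <<'E'
def quat(yaw): # jaw direction yaw
    y=np.array([np.cos(yaw),np.sin(yaw),0]);z=np.array([0,0,-1.]);x=np.cross(y,z)
    q=R.from_matrix(np.c_[x,y,z]).as_quat();return q[[3,0,1,2]]
def snap(name,cam="wrist"):
    c=ctrl.calibration(cam);im=ctrl.capture(cam);cv2.imwrite(f"pics/{name}.png",im[:,:,::-1])
    np.savez(f"pics/{name}.npz",mtx=c["mtx"],world_to_cam=c["world_to_cam"]);return c,im
E
python3 - <<'E'
from h import *
np.set_printoptions(precision=4,suppress=True)
b=np.arctan2(-.29,.956)
for p,y in(([.542,-.171,.25],b),([.542,-.171,.25],b+np.pi),([.462,.138,.25],b),([.462,.138,.25],b+np.pi)):
    print(ctrl.inverse_kinematics(p,quat(y)))
c=ctrl.calibration("wrist");s=ctrl.get_state()
q=s["tool_rot"];Rt=R.from_quat(q[[1,2,3,0]]).as_matrix()
w=c["world_to_cam"];cp=-w[:3,:3].T@w[:3,3];print("cam in tool",Rt.T@(cp-s["tool_pos"]),(Rt.T@w[:3,:3].T))
print(ctrl.get_state()["tool_rot"],c["mtx"])
E
```

```text
[-0.4444  0.0785  1.6646 -0.      1.3985 -0.1498]
None
[ 0.1265 -0.1354  1.8738 -0.      1.4032  0.421 ]
None
cam in tool [ 0.0695 -0.0009 -0.1338] [[-0.0007  0.9614  0.2751]
 [ 1.      0.001  -0.0008]
 [-0.001   0.2751 -0.9614]]
[-0.0009  0.9837  0.1799 -0.    ] [[361.3681   0.     278.1416]
 [  0.     361.3681 214.4699]
 [  0.       0.       1.    ]]
```

Run:
```python
from h import *
b=np.arctan2(-.29,.956)
ctrl.goto([.542,-.171,.24],quat(b)); snap("w1")
print(ctrl.get_state()["time_s"])
ctrl.goto([.465,.137,.20],quat(b)); snap("w2")
print(ctrl.get_state()["time_s"])
```

```text
2.0417
3.3083
```

View pics/w1.png

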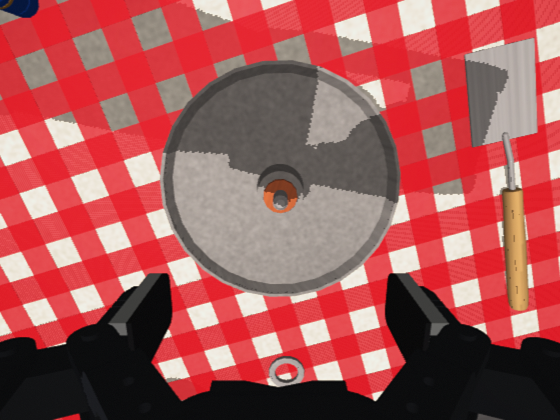

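View pics/w2.png

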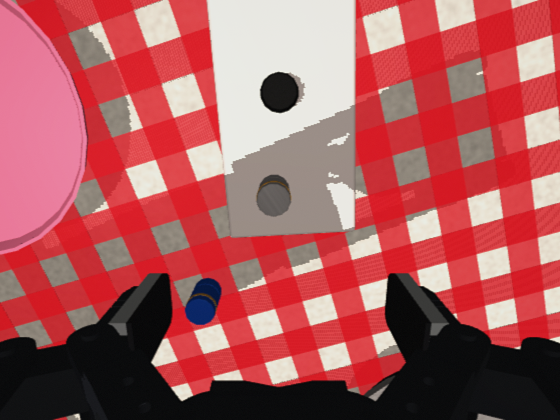

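w1 shows the shaft tip at about (281,200). w2 shows the cap top at about (274,197), with the blue look-alike near (205,300). I'll zoom in to get these positions more precisely.

Run:
```python
import cv2,numpy as np
a=cv2.imread("pics/w1.png");b=cv2.imread("pics/w2.png")
def c(i,x,y):return cv2.resize(i[y:y+60,x:x+60],(400,400),interpolation=cv2.INTER_CUBIC)
cv2.imwrite("pics/z1.png",np.clip(1.6*np.hstack([c(a,250,160),c(b,244,165)]),0,255).astype(np.uint8))
```

```text
(no output)
```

View pics/z1.png

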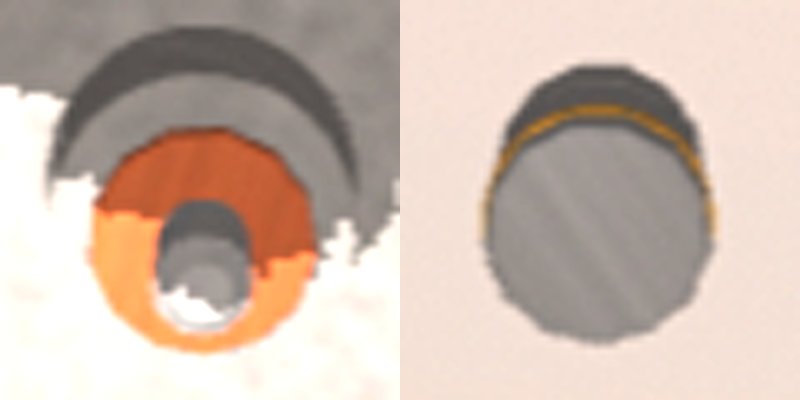

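Run:
```python
from h import *
np.set_printoptions(precision=4,suppress=True)
w1=dict(np.load("pics/w1.npz"));w2=dict(np.load("pics/w2.npz"))
s=ctrl.calibration("scene");t=ctrl.calibration("top")
print("cap",ray(w2,(273.65,199.4),.054), tri([(s,(352.9,255.9)),(t,(218.5,194.2)),(w2,(273.65,199.4))]))
for z in(.098,.102,.106):print("tipbase",z,ray(w1,(280.0,202.8),z-.003))
for z in(.07,.075,.08):print("washer",z,ray(w1,(280.2,195.6),z))
for z in(.065,.07):print("hub",z,ray(w1,(280.3,192.9),z))
print(tri([(s,(198.9,258.9)),(t,(345.1,154.9)),(w1,(280,202.2))]))
print("blue",ray(s,(316,220),.044),ray(w2,(207,307),.044))
print(ctrl.get_state()["tool_pos"],ctrl.get_state()["force"])
# tray rim, board corners
for u in((208,0),(356,0),(231,237),(353,229)):print(ray(w2,u,.01))
```

```text
cap [0.4625 0.1397] [0.462  0.1384 0.0518]
tipbase 0.098 [ 0.5425 -0.1723]
tipbase 0.102 [ 0.5428 -0.1713]
tipbase 0.106 [ 0.543  -0.1704]
washer 0.07 [ 0.5428 -0.1723]
washer 0.075 [ 0.5431 -0.1712]
washer 0.08 [ 0.5435 -0.1701]
hub 0.065 [ 0.5433 -0.1712]
hub 0.07 [ 0.5436 -0.1701]
[ 0.5425 -0.1703  0.1042]
blue [0.3691 0.0574] [0.3748 0.0597]
[0.4658 0.136  0.2003] [0.8687 0.2565 0.1854]
[0.4571 0.301 ]
[0.57   0.2667]
[0.4093 0.1064]
[0.5221 0.0802]
```

Run:
```python
from h import *
np.set_printoptions(precision=4,suppress=True)
q=quat(np.arctan2(-.29,.956))
ctrl.servo_line([.4625,.1395,.10],rate=.12)
print(ctrl.servo_line([.4625,.1395,.029],rate=.08,f_stop=8))
s=ctrl.get_state();print(s["tool_pos"],s["force"],s["time_s"])
snap("w3")
ctrl.command_gripper(.02)
s=ctrl.get_state();print(s["tool_pos"],s["force"],s["finger_gap"],s["time_s"])
snap("w4")
print(ctrl.servo_line([.4625,.1395,.16],rate=.12))
s=ctrl.get_state();print(s["tool_pos"],s["force"],s["wrist_torque"],s["finger_gap"],s["time_s"])
snap("w5")
a=[cv2.imread(f"pics/{n}.png") for n in("w3","w4","w5")]
cv2.imwrite("pics/z2.png",np.vstack([np.hstack([x[140:420,80:480] for x in a[:2]]),np.hstack([a[2][140:420,80:480],cv2.imread("pics/w1.png")[140:420,80:480]])]))
```

```text
False
[0.463  0.1396 0.0295] [ 0.0731 -0.0805  0.0956] 5.325
[0.4629 0.1395 0.0294] [ 0.1179 -0.6508  3.2744] 0.026372644923168136 5.95
False
[0.4618 0.1394 0.159 ] [-0.3251 -0.036  -1.3745] [-0.0009  0.0177 -0.0011] 0.026314122584978245 7.2417
```

View pics/z2.png

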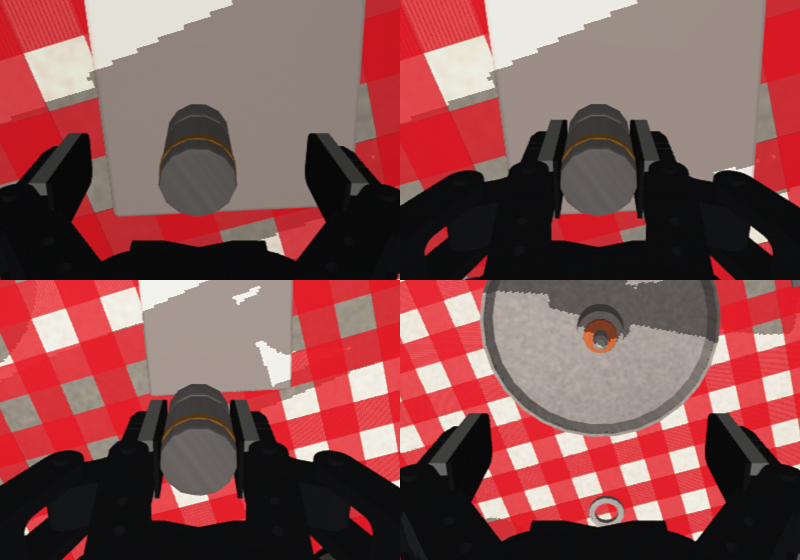

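The cap is gripped and sits upright between the pads. I'll measure its offset in the tool frame from a zoomed w5.

Run:
```python
import cv2,numpy as np
b=cv2.imread("pics/w5.png")[230:370,210:350]
cv2.imwrite("pics/z3.png",np.clip(2*cv2.resize(b.astype(float),(560,560),interpolation=cv2.INTER_CUBIC),0,255).astype(np.uint8))
```

```text
(no output)
```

View pics/z3.png

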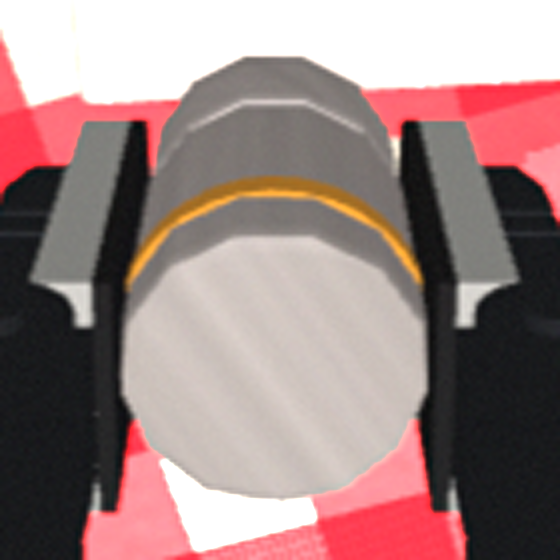

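Run:
```python
from h import *
from scipy.optimize import least_squares
np.set_printoptions(precision=4,suppress=True)
w=dict(np.load("pics/w5.npz"));th=np.linspace(0,2*np.pi,73)
def box(w,X,r):
    p=np.array([proj(w,X+np.array([r*np.cos(a),r*np.sin(a),0])) for a in th]);return np.r_[p.min(0),p.max(0)]
o=np.array([240.1,287.9,316.6,353.9])
f=least_squares(lambda X:box(w,X,.014)-o,[.4625,.1395,.1836]);print(f.x,f.fun)
f=least_squares(lambda X:box(w,np.r_[X,.1836],.014)-o,[.4625,.1395]);print(f.x,f.fun, "tcp .4618 .1394 .159")
# washer/hub/tip/cap via boxes
w1=dict(np.load("pics/w1.npz"))
k=lambda ox,oy,b:np.array([ox+b[0]/6.667-.43,oy+b[1]/6.667-.43,ox+b[2]/6.667-.43,oy+b[3]/6.667-.43])
f=least_squares(lambda X:box(w1,X,.0145)-k(250,160,(90,128,318,352)),[.543,-.171,.075]);print("washer",f.x,f.fun)
w2=dict(np.load("pics/w2.npz"))
f=least_squares(lambda X:box(w2,X,.014)-k(244,165,(87,122,314,342)),[.46,.14,.05]);print("cap",f.x,f.fun)
```

```text
[0.4597 0.1353 0.1756] [ 0.2999 -0.3319 -0.3     0.3518]
[0.4611 0.1401] [-2.4723 -2.5066  2.4733  3.0269] tcp .4618 .1394 .159
washer [ 0.5431 -0.1711  0.0761] [-0.0613  0.0621  0.0614 -0.0638]
cap [0.4617 0.1374 0.0448] [ 0.0273 -0.0278 -0.0274  0.0285]
```

Run:
```python
from h import *
np.set_printoptions(precision=4,suppress=True)
q=quat(np.arctan2(-.29,.956))
ctrl.goto([.5434,-.1710,.165],q)
ctrl.servo_line([.5434,-.1710,.134],rate=.08)
ctrl.sleep(.2)
s=ctrl.get_state();print(s["tool_pos"],s["tool_rot"],s["force"],s["wrist_torque"],s["finger_gap"],s["time_s"])
for n in("scene","top","wrist"):snap("a_"+n,n)
def c(i,x,y,w,h):return cv2.resize(cv2.imread(f"pics/{i}.png")[y:y+h,x:x+w],(400,300),interpolation=cv2.INTER_CUBIC)
cv2.imwrite("pics/z4.png",np.vstack([np.hstack([c("a_scene",160,225,80,60),c("a_top",310,125,80,60)]),np.hstack([c("a_wrist",180,170,200,150),c("w5",180,170,200,150)])]))
```

```text
[ 0.5438 -0.1713  0.1346] [0.0005 0.8032 0.5957 0.0003] [ 0.5643 -0.4511 -1.3299] [-0.0265 -0.011  -0.0303] 0.02650204112620317 9.25
```

View pics/z4.png

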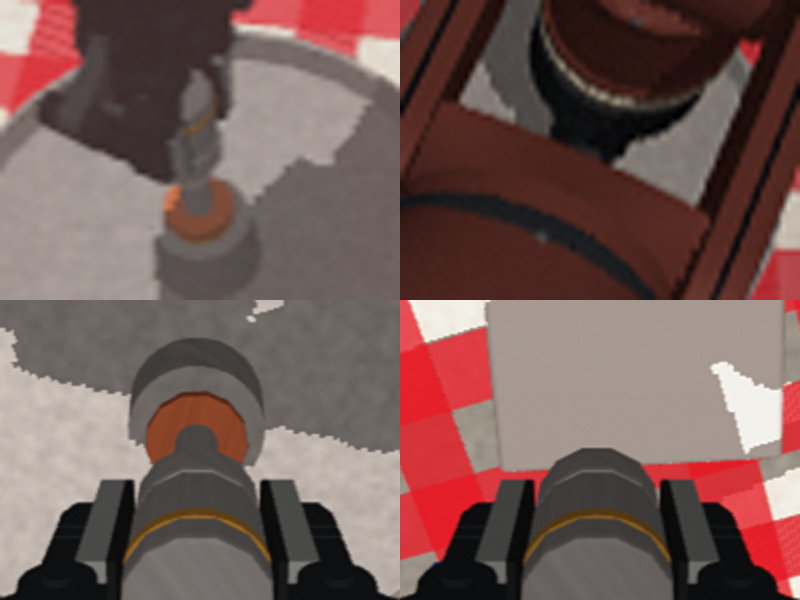

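In the wrist view the shaft (x≈196 in the crop) and cap (x≈197) line up, and the scene view agrees. I'll descend in guarded steps and log the forces.

Run:
```python
from h import *
np.set_printoptions(precision=2,suppress=True)
for z in(.128,.125,.1225,.120,.1185):
    h=ctrl.servo_line([.5434,-.1710,z],rate=.02,f_stop=5)
    s=ctrl.get_state();print(z,h,s["tool_pos"]*1000,s["force"],s["wrist_torque"],s["time_s"])
    if h: break
```

```text
0.128 False [ 543.21 -170.92  127.69] [ 0.2  -0.76 -0.68] [ 0.01 -0.01 -0.02] 9.85
0.125 False [ 543.26 -170.92  124.76] [-0.04 -0.49 -0.98] [-0.04 -0.   -0.  ] 10.15
0.1225 False [ 543.25 -170.93  122.27] [ 0.54  0.42 -1.86] [ 0.01 -0.01 -0.01] 10.425
0.12 False [ 543.28 -170.93  119.8 ] [-0.63 -0.03 -1.78] [-0.   -0.02 -0.03] 10.7
0.1185 False [ 543.33 -170.98  118.38] [ 0.28 -0.21 -1.21] [ 0.08 -0.01 -0.01] 10.95
```

```bash
cat >> h.py <<'E'
def rd(n=8):
    f=[];p=[]
    for _ in range(n):
        ctrl.sleep(.02);s=ctrl.get_state();f.append(s["force"]);p.append(s["tool_pos"])
    return np.mean(p,0)*1000,np.mean(f,0),s
E
python3 - <<'E'
from h import *
np.set_printoptions(precision=2,suppress=True)
z=.1185
while z>.1045:
    z-=.001
    h=ctrl.servo_line([.5434,-.1710,z],rate=.02,f_stop=14)
    p,f,s=rd();print(round(z,4),h,p,f,s["wrist_torque"],round(s["finger_gap"]*1000,2),s["time_s"])
    if h or -f[2]<-1 and f[2]>15: break
E
```

```text
0.1175 False [ 543.39 -171.    117.48] [ 0.31 -0.   -1.48] [-0.02 -0.02 -0.03] 26.76 11.3333
0.1165 False [ 543.49 -171.    116.55] [ 0.02  0.05 -0.97] [ 0.04 -0.08 -0.01] 26.58 11.7167
0.1155 False [ 543.57 -171.01  115.69] [ 0.24  0.21 -0.07] [ 0.15 -0.01 -0.06] 26.39 12.1
0.1145 False [ 543.71 -171.12  114.86] [0.38 0.8  3.1 ] [ 0.08 -0.1  -0.  ] 26.47 12.4833
0.1135 False [ 543.07 -170.92  112.95] [ 0.98 -0.01 -0.52] [-0.02 -0.2  -0.01] 26.44 12.8667
0.1125 False [ 543.15 -170.92  112.14] [ 0.5  -0.07 -1.87] [-0.   -0.15 -0.01] 26.6 13.25
0.1115 False [ 543.32 -170.96  111.41] [ 0.64  0.03 -1.29] [ 0.04 -0.03 -0.01] 26.37 13.6333
0.1105 False [ 543.47 -171.02  110.56] [ 0.35  0.39 -0.58] [ 0.01 -0.08 -0.03] 26.55 14.0167
0.1095 False [ 543.37 -170.98  109.4 ] [ 0.76  0.45 -0.98] [ 0.08 -0.17  0.05] 26.6 14.4
0.1085 False [ 543.45 -171.01  109.1 ] [-2.45  1.38  5.08] [ 0.24  0.37 -0.01] 26.39 14.7833
0.1075 False [ 543.48 -171.02  108.35] [-3.17  1.86  7.13] [ 0.32  0.48 -0.03] 26.62 15.1667
0.1065 False [ 543.48 -171.02  107.43] [-3.15  1.87  8.  ] [0.33 0.59 0.02] 26.09 15.55
0.1055 False [ 543.49 -171.02  106.46] [-3.32  1.7   7.83] [ 0.37  0.57 -0.02] 26.65 15.9333
0.1045 False [ 543.49 -171.03  105.47] [-3.53  1.97  7.99] [ 0.3   0.56 -0.03] 26.91 16.3167
```

The bump passed and the teeth bit at TCP z ≈ 0.109, which puts the tip near z ≈ 0.104. A steady drag of about 9 N followed. There's a side load of (-3.3, +1.8) N, so I'll ease the lateral offset while continuing down.

Run:
```python
from h import *
np.set_printoptions(precision=2,suppress=True)
z=.1045;x,y=.5434,-.1710
for i in range(5):
    z-=.0005
    if i<4:
        x-=.0002;y+=.00012
    h=ctrl.servo_line([x,y,z],rate=.02,f_stop=10)
    p,f,s=rd();print(round(x,4),round(y,4),round(z,4),h,p,f,s["wrist_torque"],round(s["finger_gap"]*1000,2),s["time_s"])
    if h or f[2]>14: break
```

```text
0.5432 -0.1709 0.104 False [ 543.48 -171.03  105.14] [-3.37  1.76  8.31] [ 0.26  0.52 -0.  ] 26.43 16.7
0.543 -0.1708 0.1035 False [ 543.46 -171.02  104.76] [-2.54  1.73  8.65] [ 0.2   0.48 -0.02] 26.12 17.0833
0.5428 -0.1706 0.103 False [ 543.46 -170.99  104.38] [-2.48  0.98  8.33] [0.19 0.39 0.01] 26.85 17.4667
0.5426 -0.1705 0.1025 False [ 543.44 -171.    104.  ] [-2.    1.07  8.53] [0.23 0.33 0.08] 26.62 17.85
0.5426 -0.1705 0.102 False [ 543.44 -170.99  103.51] [-2.13  1.04  8.43] [ 0.18  0.31 -0.06] 26.65 18.2333
```

Run:
```python
from h import *
np.set_printoptions(precision=2,suppress=True)
z=.102;x,y=.5426,-.1705
while z>.0925:
    z-=.0005
    if x>.5418: x-=.0002;y+=.00012
    h=ctrl.servo_line([x,y,z],rate=.02,f_stop=8)
    p,f,s=rd(6);print(round(x,4),round(z,4),h,p,f,s["wrist_torque"],s["time_s"])
    if h or f[2]>11.5: break
```

```text
0.5424 0.1015 False [ 543.43 -170.99  103.13] [-1.96  0.59  8.66] [ 0.11  0.27 -0.01] 18.5833
0.5422 0.101 False [ 543.41 -170.98  102.73] [-1.01  0.48  8.26] [0.07 0.17 0.05] 18.9333
0.542 0.1005 False [ 543.39 -170.97  102.35] [-0.53  0.36  8.73] [0.07 0.16 0.01] 19.2833
0.5418 0.1 False [ 543.39 -170.96  101.96] [-0.15  0.11  8.59] [ 0.02 -0.03  0.02] 19.6333
0.5416 0.0995 False [ 543.36 -170.95  101.57] [-0.08 -0.22  8.64] [-0.02 -0.03 -0.03] 19.9833
0.5416 0.099 False [ 543.37 -170.94  101.08] [ 0.28 -0.11  8.45] [-0.06  0.01 -0.03] 20.3333
0.5416 0.0985 False [ 543.37 -170.95  100.58] [-0.06 -0.12  8.36] [-0.1  -0.   -0.01] 20.6833
0.5416 0.098 False [ 543.36 -170.95  100.07] [ 0.33 -0.49  8.65] [-0.06 -0.03 -0.04] 21.0333
0.5416 0.0975 False [ 543.36 -170.94   99.59] [ 0.24 -0.29  8.63] [-0.05  0.   -0.  ] 21.3833
0.5416 0.097 False [ 543.38 -170.95   99.22] [-0.6   0.14  9.44] [-0.    0.06 -0.05] 21.7333
0.5416 0.0965 False [ 543.39 -170.94   98.87] [-0.76  0.08 10.44] [ 0.    0.18 -0.01] 22.0833
0.5416 0.096 False [ 543.39 -170.95   98.56] [-1.58  0.58 11.96] [0.11 0.26 0.05] 22.4333
```

Washer contact was at measured z = 99.40 mm, with a slope of about 3.9 N/mm as specified. I'll press to about 1.95 mm of squeeze (z ≈ 97.45).

Run:
```python
from h import *
np.set_printoptions(precision=2,suppress=True)
z=.096;x,y=.5416,-.1699
p,f,s=rd(6)
while z>.0925 and p[2]>97.55 and f[2]<16.6:
    z-=.0003; x-=.0001;y+=.00004
    h=ctrl.servo_line([x,y,z],rate=.02,f_stop=6)
    p,f,s=rd(8);print(round(x,4),round(z,4),h,p,f,s["wrist_torque"],s["time_s"])
    if h: break
print("z",z,x,y)
```

```text
0.5415 0.0957 False [ 543.4  -170.96   98.45] [-1.93  0.38 12.92] [ 0.08  0.28 -0.02] 22.9167
0.5414 0.0954 False [ 543.4  -170.96   98.31] [-1.83  0.66 13.26] [ 0.13  0.36 -0.02] 23.3
0.5413 0.0951 False [ 543.4  -170.97   98.16] [-1.49  0.44 13.78] [0.11 0.35 0.07] 23.6833
0.5412 0.0948 False [ 543.4  -170.97   98.  ] [-1.83  0.52 14.61] [ 0.11  0.39 -0.03] 24.0667
0.5411 0.0945 False [ 543.39 -170.96   97.84] [-1.61  0.63 15.2 ] [0.13 0.39 0.  ] 24.45
0.541 0.0942 False [ 543.39 -170.97   97.69] [-2.16  0.75 15.88] [ 0.12  0.4  -0.01] 24.8333
0.5409 0.0939 False [ 543.39 -170.97   97.53] [-2.04  0.62 16.46] [0.14 0.43 0.01] 25.2167
z 0.09390000000000004 0.5409 -0.1696199999999999
```

Run:
```python
from h import *
np.set_printoptions(precision=2,suppress=True)
z=.0939;x,y=.5409,-.16962
p,f,s=rd(4)
while f[2]>2.5 and p[2]<98.15:
    z+=.0004; x+=.0002; y-=.0001
    ctrl.servo_line([x,y,z],rate=.02)
    p,f,s=rd(5);print(round(x,4),round(z,4),p,f,s["wrist_torque"],s["time_s"])
```

```text
0.5411 0.0943 [ 543.41 -170.96   97.57] [-1.8   0.8  14.91] [ 0.14  0.41 -0.07] 25.6167
0.5413 0.0947 [ 543.39 -170.96   97.59] [-1.38  0.36 13.35] [ 0.13  0.24 -0.  ] 25.95
0.5415 0.0951 [ 543.39 -170.96   97.64] [-0.92  0.33 11.51] [0.08 0.24 0.01] 26.2833
0.5417 0.0955 [ 543.4  -170.97   97.68] [-0.71  0.22  9.56] [ 0.1   0.14 -0.07] 26.6167
0.5419 0.0959 [ 543.39 -170.95   97.7 ] [-0.48  0.38  8.1 ] [0.04 0.05 0.07] 26.95
0.5421 0.0963 [ 543.4  -170.96   97.76] [-0.12  0.18  6.2 ] [ 0.05  0.01 -0.  ] 27.2833
0.5423 0.0967 [ 543.41 -170.97   97.94] [-0.07 -0.    5.69] [0.03 0.08 0.02] 27.6167
0.5425 0.0971 [ 543.41 -170.96   98.01] [0.64 0.18 5.46] [-0.01 -0.1  -0.02] 27.95
0.5427 0.0975 [ 543.39 -170.93   98.05] [ 1.77 -1.01  5.28] [-0.23 -0.38  0.01] 28.2833
0.5429 0.0979 [ 543.37 -170.91   98.11] [ 3.71 -2.34  3.43] [-0.36 -0.68  0.04] 28.6167
0.5431 0.0983 [ 543.33 -170.88   98.16] [ 5.06 -2.89  1.4 ] [-0.46 -0.77  0.01] 28.95
```

The squeeze after unloading is about 1.24 mm, which is in the band but nearer the low edge. There's plenty of time, so I'll re-press slightly deeper. This time I'll unload with no side load, then release.

Run:
```python
from h import *
np.set_printoptions(precision=2,suppress=True)
z=.0983;x,y=.5423,-.1703
p,f,s=rd(2)
while z>.0925 and p[2]>97.42 and f[2]<17.3:
    z-=.0008 if p[2]>97.75 else .0003
    ctrl.servo_line([x,y,z],rate=.02,f_stop=8)
    p,f,s=rd(4);print(round(z,4),p,f,s["time_s"])
print("unload")
while f[2]>3.5 and p[2]<98.1:
    z+=.0005
    ctrl.servo_line([x,y,z],rate=.02)
    p,f,s=rd(4);print(round(z,4),p,f,s["time_s"])
```

```text
0.0975 [ 542.92 -170.63   98.06] [ 3.93 -1.8   4.89] 29.3
0.0967 [ 542.93 -170.63   97.68] [ 2.97 -2.04  8.59] 29.6167
0.0964 [ 542.95 -170.64   97.65] [ 2.18 -1.39  9.6 ] 29.9333
0.0961 [ 542.96 -170.65   97.63] [ 1.45 -1.01 11.82] 30.25
0.0958 [ 542.98 -170.65   97.59] [ 0.43 -0.82 13.18] 30.5667
0.0955 [ 542.99 -170.66   97.54] [-0.31 -0.65 15.63] 30.8833
0.0952 [ 543.   -170.66   97.43] [-0.58 -0.3  16.34] 31.2
0.0949 [ 542.99 -170.66   97.25] [-1.08  0.01 17.46] 31.5167
unload
0.0954 [ 542.99 -170.65   97.32] [-0.68 -0.96 14.29] 31.8333
0.0959 [ 542.96 -170.66   97.38] [ 1.84 -1.14 11.53] 32.15
0.0964 [ 542.93 -170.62   97.44] [ 2.71 -1.56  8.05] 32.4667
0.0969 [ 542.91 -170.62   97.67] [ 3.95 -2.45  6.72] 32.7833
0.0974 [ 542.85 -170.59   97.82] [ 4.92 -2.42  4.43] 33.1
0.0979 [ 542.78 -170.55   97.92] [ 5.26 -2.68  2.  ] 33.4167
```

Run:
```python
from h import *
np.set_printoptions(precision=2,suppress=True)
for x,y in((.5426,-.1705),(.5429,-.17065),(.5432,-.1708)):
    ctrl.servo_line([x,y,.0976],rate=.01)
    p,f,s=rd(5);print(x,p,f,s["wrist_torque"],s["time_s"])
    if f[0]<1.2: break
snap("r0","scene")
ctrl.command_gripper(.045)
p,f,s=rd(3);print("open",p,f,s["finger_gap"],s["time_s"])
snap("r1");snap("r1s","scene")
im=cv2.imread("pics/r1.png")[150:400,130:430]
sc=cv2.resize(cv2.imread("pics/r1s.png")[235:305,160:240],(400,350),interpolation=cv2.INTER_CUBIC)
cv2.imwrite("pics/z5.png",np.hstack([cv2.resize(im,(400,350)),sc]))
```

```text
0.5426 [ 542.81 -170.57   97.79] [ 4.36 -2.16  4.99] [-0.33 -0.79  0.02] 33.75
0.5429 [ 542.84 -170.6    97.77] [ 3.28 -1.45  5.55] [-0.3  -0.58 -0.04] 34.0833
0.5432 [ 542.9  -170.61   97.71] [ 2.17 -1.19  6.66] [-0.21 -0.41 -0.03] 34.4167
open [ 541.97 -170.17   96.39] [-0.09  0.45  0.1 ] 0.04504157116314267 34.8333
```

View pics/z5.png

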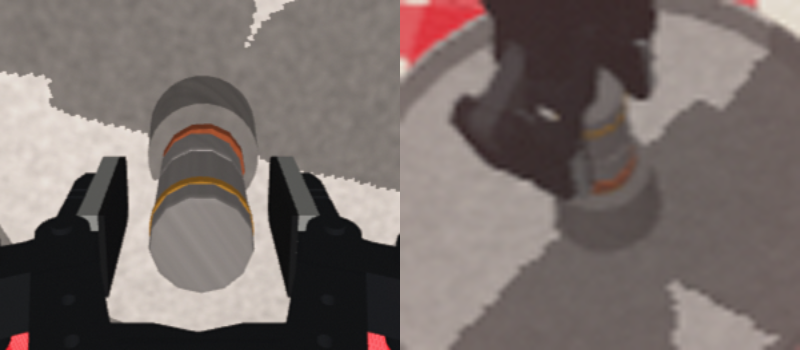

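The cap stands free and straight on the shaft, with its rim on the copper washer. Retreating straight up now.

Run:
```python
from h import *
np.set_printoptions(precision=2,suppress=True)
p=ctrl.get_state()["tool_pos"]
ctrl.servo_line([.5434,-.171,.11],rate=.04,f_stop=6)
print(ctrl.servo_line([.5434,-.171,.24],rate=.12,f_stop=8))
ctrl.command_gripper(.08)
s=ctrl.get_state();print(s["tool_pos"],s["force"],s["time_s"])
snap("e1")
ctrl.goto([.465,-.42,.30],quat(np.arctan2(-.29,.956)));ctrl.sleep(.3)
snap("e2","scene");snap("e3","top")
print(ctrl.get_state()["time_s"])
def c(i,x,y,w,h):return cv2.resize(cv2.imread(f"pics/{i}.png")[y:y+h,x:x+w],(400,300),interpolation=cv2.INTER_CUBIC)
cv2.imwrite("pics/z6.png",np.vstack([np.hstack([c("e1",80,0,400,300),c("e2",170,235,64,48)]),np.hstack([c("e2",60,130,400,300),c("e3",310,134,64,48)])]))
```

```text
False
[ 0.54 -0.17  0.24] [-0.04  0.69 -0.33] 37.0667
38.5583
```

View pics/z6.png

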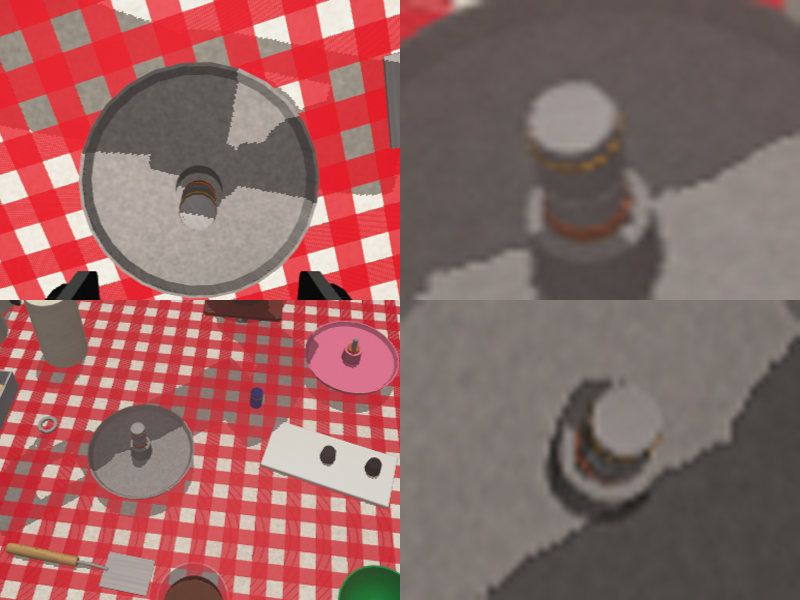

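The cap stays seated over the washer, and the feet, ring and look-alikes are where they were. Last, a tilt check from the cap-top position.

Run:
```python
from h import *
np.set_printoptions(precision=4,suppress=True)
g=lambda n:dict(np.load(f"pics/{n}.npz"))
s=(170+(574-400)/6.25-.42,235+118/6.25-.42);t=(310+(628-400)/6.25-.42,134+(422-300)/6.25-.42)
print("cap top",tri([(g("e2"),s),(g("e3"),t)]))
for xy in((.5432,-.1708),):
    for z in(.120,.122,.124):print(z,proj(g("e2"),[*xy,z]),s,proj(g("e3"),[*xy,z]),t)
# e1 circle
im=cv2.imread("pics/e1.png")[165:240,245:320];cv2.imwrite("pics/z7.png",np.clip(1.8*cv2.resize(im,(600,600),interpolation=cv2.INTER_CUBIC).astype(float),0,255).astype(np.uint8))
```

```text
cap top [ 0.5417 -0.1712  0.1229]
0.12 [196.2479 254.7852] (197.42000000000002, 253.46) [344.5628 152.9821] (346.06, 153.10000000000002)
0.122 [196.1395 254.2167] (197.42000000000002, 253.46) [344.6628 152.7656] (346.06, 153.10000000000002)
0.124 [196.0307 253.6466] (197.42000000000002, 253.46) [344.7632 152.5485] (346.06, 153.10000000000002)
```

View pics/z7.png

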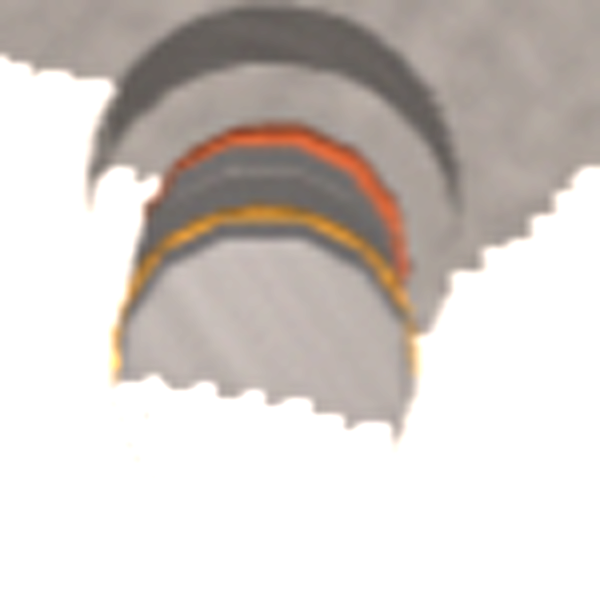

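```bash
python3 -c "
from cell import ctrl
print(ctrl.finish_job(),ctrl.get_state()['time_s'])"
```

```text
the job is handed in; nothing more can be done
the job is handed in; nothing more can be done
```

The push cap is on the grey turntable's shaft, standing straight and squeezing the copper washer by an estimated 1.2–1.6 mm. I handed the job in at about 39 s.

- **Pressing:** The cap passed the soft bump, and the teeth then bit with a steady drag of about 9 N. I felt the washer at tool height z ≈ 99.4 mm, with the force rising about 3.9 N per mm as specified.
- **Second press:** The first press reached about 1.9 mm of squeeze, but the cap settled back to about 1.2 mm. I pressed again to about 2.2 mm, slightly past the 2 mm mark. That put roughly 9 N on the washer, well under the 15 N limit.
- **Squeeze after release:** I could not measure this directly once I let go. The last reading, with the load mostly off but the cap still held, was about 1.7 mm. The 1.2–1.6 mm figure allows for the cap settling a little more.
- **Straightness:** The last pictures show the cap upright. Its top is about 1 mm toward -x of the hub centre, within the bore's clearance. The lower edge, brass band and top line up, so this looks like a sideways shift rather than a lean. The scene and top cameras put the shift at about 1.5 mm, which is within their accuracy.
- **Bystanders:** The rubber feet, loose ring and the blue and pink look-alikes appear unmoved in the pictures, which I compared only by eye.

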